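# Close up the shaker test cell and switch to run

### The arm

A 6-joint arm with a two-finger parallel gripper is mounted at the origin on the work surface. World frame = base frame: x ahead of the robot, y to its left, z up, the work surface at z = 0. Lengths are in m, angles in rad, forces in N, time in s.
With the tool pointing down it reaches from about 0.325 to 0.9 m from the base axis. Payload 6.1 kg.
Tool frame: the origin (TCP) lies between the finger pads; the fingertips stand 19 mm ahead of it and the grasp point (between the pads) is the TCP; z points along the fingers, y is the line along which they close (so a half turn about z gives the same grasp; the last joint's range is limited). The gripper opens to 87 mm and grips with 3 to 60 N. Pads are 19 mm wide; open, the fingers measure 117 mm over their backs; the gripper's body (75 mm by 190 mm) begins 51 mm behind the grasp point.
Start: joints at [1.038, 0.22, 1.526, -0, 1.395, -0.126], TCP at [0.247, 0.574, 0.204] pointing down, gripper open.
Joint ranges: [-2.98, 2.98], [-0.91, 2.08], [0.09, 2.57], [-1.24, 4.39], [0.2, 2.65], [-2.68, 2.68]. Speed limits (rad/s): [2.57, 2.57, 3.01, 3.14, 3.14, 3.14].

### API

Orientations are given as a unit quaternion [w, x, y, z].
In Python, from rig import manip, kin, optics, status gives the robot as it stands. Calls block until the motion is done:
- manip.reach(position, orientation): joint-space move of the TCP to a pose.
- manip.movel(position, orientation=None, speed=0.15): straight line of the TCP; orientation=None keeps the orientation; speed is the mean speed in m/s.
- manip.goto_joints(angles): joint-space move.
- manip.gripper_open() and manip.grab(newtons=None): open the fingers fully, or close them until they stop; newtons is the grip in N (None keeps the last).
- manip.sleep(seconds).
- kin.ik(position, orientation): joint angles nearest the present ones, or None.
- optics.snapshot(name): name is "side" or "top"; returns a dict with "color" (384x512x3 uint8, blue, green, red), "fx", "fy", "cx", "cy" (pixels), "k1" (the pictures are not rectified: a ray, as slopes to the right and down, at radius r is drawn at 1 + k1 r^2 times it, then the intrinsics apply), "origin" and "orientation" of the camera in the world. Camera axes: x right, y down, z forward; pixel columns grow to the right and rows downward; lengths in m; the calibration is good to about 2 mm. A picture is of the moment at which its call begins. There is no depth.
A pose or a line that the arm cannot do raises manip.MotionError and nothing moves.
- manip.sign_off(): hands the job in; it is judged then, once.
Trained networks look in the newest picture that a camera, given by its name, has taken for a name from the list of things; names that differ only in an ending like _2 or _b are one class to them, and where a whole thing is asked for, a point or a joint stands for the part that bears it (a point fixed in the world has none). Each returns a list of dicts, best first, with "score" (0 to 1); they miss things now and then, are a little off and sometimes report something else, mostly with a low value. They report only what shows in the picture. A call takes as long as a camera call.
- optics.recognise(query, camera): "extent" ([centre column, centre row, width, height] in pixels, round what is visible of it).
- optics.tip_of(query, camera): "pixel" ([column, row] in pixels: a listed point, or the origin of a listed thing).
Readings, each from a call of its own:
- status.current_clock(): time.
- status.current_joint_positions(): joint angles.
- status.current_joint_vel(): joint speeds.
- status.current_tau(): joint torques, N m.
- status.current_ee_pos(): TCP position.
- status.current_eef_rot(): TCP orientation.
- status.current_force(): force on the tool from outside, world axes, zero at the start.
- status.current_moment(): the same for the moment, N m.
- status.current_gripper_width(): finger opening in m.
- status.current_finger_force(): force on a finger pad.
Only numpy, scipy, OpenCV 4.12 (cv2) and the standard library are available. Lean on these libraries where they do the work, as an engineer would, in place of code of your own. Each camera call takes 0.05 s, during which the arm holds its last target. There are 200 camera calls.

### The job

Close up the test cell for a run: swing its window cover fully shut, then turn the three captive bolt knobs on it clockwise to their end stops, red first, then yellow, then green, and last throw the orange-tipped run lever on the drive unit fully over to the back. Leave the cover shut and do not shift the loose things lying about the bench.

Things in the scene. Friction and masses are not known exactly. Their poses are not given: they have to be found in the camera images.
- cell: test cell: open black frame on a base plate 210 x 260 mm, front wall 52 and back wall 136 mm high, fixed. Origin: centre of its underside; x points from the low front (robot side) to the high back, z up. Its blue window cover (200 mm long, 250 wide, 12 thick) is hinged on the high back edge; shut, it slopes 0.45 rad (26 deg) down to the front
- cover_hinge (a point): point on the cover's hinge line at mid width, 90 mm to +x of the cell's origin and 145 mm up; axes as the cell's; the hinge line runs along the cell's y. The cover's underside passes through it
- cover (a joint): opening angle of the cover, rad: 0 = shut on its stop, grows as the free front edge swings up (to 1.25). Stiff hinge: it stays where it is left; 1 to 4 N at the lip pushes it down; stop rigid, press home softly
- cover_lip (a point): centre of the upper side of the black rubber lip (28 x 70 mm, 8 mm thick) that sticks out of the middle of the cover's free edge: the place to push; 212.5 mm from the hinge line along the cover. Its x points up-slope to the hinge, y along the hinge, z out of the cover's upper face
- drive: black shaker drive unit 150 x 140 x 50 mm, fixed to the bench at one side of the cell, with the run lever on top. Origin: centre of its underside; x points from its front (robot side) to its back
- lever (a joint): run lever angle, rad: 0 = leaning to the front of the drive unit (off), 1.0 = leaning to the back, at its stop (run). Stays where it is left; about 1 N at the tip moves it
- lever_tip (a point): centre of the 26 mm orange ball on the tip of the steel run lever (10 mm rod, 80 mm from pivot to ball; pivot 72 mm above the bench, 20 mm behind the drive unit's origin). The lever swings in the drive unit's x-z plane; at mid swing it stands upright
- meter: bystander, fixed: grey meter 150 x 140 x 50 mm with turquoise keys, at the other side of the cell. Origin: centre of its underside
- knob_red (a joint): turn of the red bolt knob, rad: grows clockwise seen from outside the cover (along its axis); 1.57 = home, at its end stop (0 = fully undone). Light: 0.05 N m
- knob_red_grip (a point): grip point of the red captive bolt knob, mid width, 65 mm down-slope of the hinge line: on its axis, 37 mm above the cover's upper face. z points out along the knob's axis, x along the grip bar (42 mm long, 14 thick, 32 high, top 7 mm above this point); under it a 44 mm disc, top 14 mm above the cover. White pointer on the bar's -x half; at home it meets a white tick
- knob_yellow (a joint): turn of the yellow bolt knob, rad: grows clockwise seen from outside the cover (along its axis); 1.57 = home, at its end stop (0 = fully undone). Light: 0.05 N m
- knob_yellow_grip (a point): grip point of the yellow captive bolt knob, 165 mm down-slope of the hinge line, 85 mm to the cell's +y: on its axis, 37 mm above the cover's upper face. z points out along the knob's axis, x along the grip bar (42 mm long, 14 thick, 32 high, top 7 mm above this point); under it a 44 mm disc, top 14 mm above the cover. White pointer on the bar's -x half; at home it meets a white tick
- knob_green (a joint): turn of the green bolt knob, rad: grows clockwise seen from outside the cover (along its axis); 1.57 = home, at its end stop (0 = fully undone). Light: 0.05 N m
- knob_green_grip (a point): grip point of the green captive bolt knob, 165 mm down-slope of the hinge line, 85 mm to the cell's -y: on its axis, 37 mm above the cover's upper face. z points out along the knob's axis, x along the grip bar (42 mm long, 14 thick, 32 high, top 7 mm above this point); under it a 44 mm disc, top 14 mm above the cover. White pointer on the bar's -x half; at home it meets a white tick
- screwdriver: bystander, loose: red screwdriver 200 mm long, 26 mm thick, lying. Origin: centre of its underside
- mouse: bystander, loose: black computer mouse 110 x 60 x 33 mm. Origin: centre of its underside
- accelerometer: bystander, loose: small steel hexagonal accelerometer, 26 mm wide, 36 mm high, standing. Origin: centre of its underside
- collar: bystander, loose: brass collar 54 mm across, 18 mm high, lying flat. Origin: centre of its underside
- jar: bystander, loose: clear jar with red cap, 64 mm across, 85 mm high. Origin: centre of its underside
- mug: bystander, loose: blue mug, 80 mm across, 95 mm high. Origin: centre of its underside
- spanner: bystander, loose: steel spanner 180 mm long, 8 mm thick, lying. Origin: centre of its underside

How it is judged:
On the way, in this order (a step that is already met when the one before it is completed fails the run):
1. the cover is shut (value of joint cover below 0.05 rad), for 0.2 s.
2. the red bolt knob is home at its end stop, with the cover shut (value of joint knob_red above 1.48 rad and value of joint cover below 0.05 rad), for 0.2 s.
3. the yellow bolt knob is home at its end stop, with the cover shut (value of joint knob_yellow above 1.48 rad and value of joint cover below 0.05 rad), for 0.2 s.
4. the green bolt knob is home at its end stop, with the cover shut (value of joint knob_green above 1.48 rad and value of joint cover below 0.05 rad), for 0.2 s.
5. the run lever is fully over to the back (value of joint lever above 0.92 rad), for 0.2 s.
At the end, for the whole second after the job is handed in: the cover is shut (joint below 0.05 rad), the red, yellow and green knobs are at their end stops (joints above 1.48 of 1.57 rad) and the run lever is over (joint above 0.92 of 1.0 rad) (all of step 4 and value of joint each of knob_red, knob_yellow above 1.48 rad and value of joint lever above 0.92 rad); the robot touches nothing.
It fails at once if a loose thing on the bench is shifted by more than 30 mm (distance of any of screwdriver, mouse, accelerometer, collar, jar, mug, spanner from where it was at the start of the episode above 0.03 m).
It also fails if it takes over 72 s, if anything falls off the work surface, if the arm or the gripper's body presses on something with over 40 N, if the wrist force passes 120 N, or if a joint passes its speed limit or range.

## Working session

There is one attempt and no reset: what is moved stays moved. The work goes in short steps, each a Python script; the robot and the scene stay as the last script left them, time stands still between calls to the robot, and variables do not carry over. Pictures are saved under pics/ and viewed, at most 10 in all, crops included, and the job is handed in when it is done.

```bash
mkdir -p pics; cat > h.py <<'E'
import numpy as np, cv2
from scipy.spatial.transform import Rotation as R
from rig import manip, kin, optics, status
def q2R(q): return R.from_quat([q[1],q[2],q[3],q[0]]).as_matrix()
def R2q(M): x=R.from_matrix(M).as_quat(); return [x[3],x[0],x[1],x[2]]
def project(s,P):
    C=q2R(s["orientation"]); p=(np.atleast_2d(P)-np.array(s["origin"]))@C
    a=p[:,:2]/p[:,2:]; a=a*(1+s["k1"]*(a**2).sum(1,keepdims=True))
    return a*[s["fx"],s["fy"]]+[s["cx"],s["cy"]]
E
python3 - <<'E'
from h import *
import pickle
S={}
for c in("side","top"):
    s=optics.snapshot(c); S[c]=s; cv2.imwrite(f"pics/{c}0.png",cv2.resize(s["color"],(800,600)))
    print(c,s["fx"],s["k1"],s["origin"],s["orientation"])
    D={}
    for n in["cell","cover_hinge","cover_lip","drive","lever_tip","meter","knob_red_grip","knob_yellow_grip","knob_green_grip","screwdriver","mouse","accelerometer","collar","jar","mug","spanner"]:
        D[n]=[(np.round(d["pixel"],1).tolist(),round(d["score"],2)) for d in optics.tip_of(n,c)[:2]]; print(n,D[n])
    s["det"]=D
pickle.dump(S,open("s0.pkl","wb")); print(status.current_clock())
E
```

```text
side 435.07525825498334 -0.13622519333980385 [ 0.22993377 -1.04545243  0.77290762] [-0.48600839  0.86508033 -0.1029249   0.0695581 ]
cell [([276.2, 223.3], 0.61)]
cover_hinge [([308.6, 177.9], 0.82), ([210.8, 226.5], 0.19)]
cover_lip [([260.4, 139.6], 0.91), ([289.4, 153.8], 0.67)]
drive [([232.6, 166.5], 0.66)]
lever_tip [([230.3, 131.7], 0.54)]
meter [([289.2, 309.7], 0.9), ([207.3, 319.1], 0.47)]
knob_red_grip [([266.7, 158.6], 0.71), ([305.7, 154.4], 0.68)]
knob_yellow_grip [([273.3, 125.3], 0.47)]
knob_green_grip [([288.9, 150.1], 0.8)]
screwdriver [([210.4, 223.7], 0.68)]
mouse [([176.0, 185.1], 0.74), ([284.6, 152.7], 0.16)]
accelerometer [([203.2, 198.9], 0.46)]
collar [([221.8, 268.0], 0.82)]
jar [([361.1, 294.6], 0.69), ([176.7, 185.3], 0.19)]
mug [([267.2, 161.4], 0.45)]
spanner [([208.7, 315.6], 0.73)]
top 354.88023653330777 0.009224905087449905 [0.29289842 0.00308983 1.08125664] [ 0.05640495 -0.70327443  0.70410546 -0.08036826]
cell [([248.0, 160.4], 0.75), ([250.5, 163.8], 0.15)]
cover_hinge [([252.6, 120.0], 0.75)]
cover_lip [([252.9, 164.6], 0.81), ([111.9, 174.8], 0.22)]
drive [([132.0, 186.2], 0.86)]
lever_tip [([113.6, 175.0], 0.5), ([157.2, 258.6], 0.16)]
meter [([362.9, 188.9], 0.55)]
knob_red_grip [([249.9, 117.6], 0.67)]
knob_yellow_grip [([214.6, 137.2], 0.74), ([290.3, 138.8], 0.7)]
knob_green_grip [([288.6, 141.8], 0.55), ([251.7, 118.6], 0.32)]
screwdriver [([241.4, 229.5], 0.93), ([155.3, 256.9], 0.23)]
mouse [([155.2, 256.2], 0.68)]
accelerometer [([194.1, 232.3], 0.6)]
collar [([306.4, 232.5], 0.53)]
jar [([362.4, 134.1], 0.67)]
mug [([126.3, 135.3], 0.94)]
spanner [([359.5, 253.3], 0.6)]
1.7
```

View pics/side0.png

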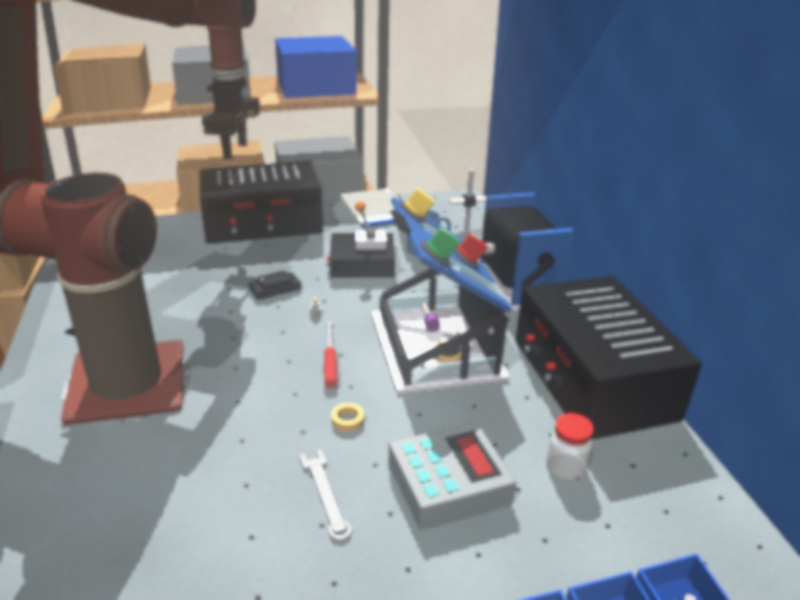

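View pics/top0.png

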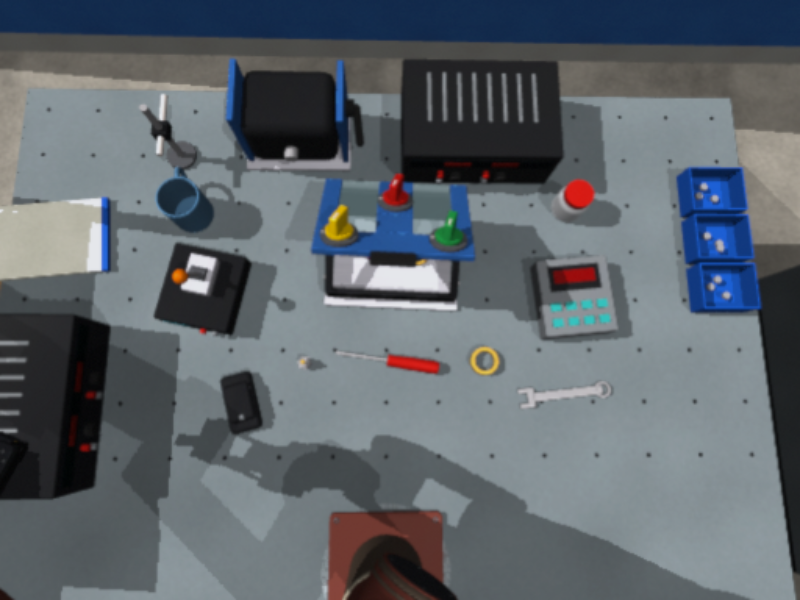

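The side view shows the cell mid-bench with its cover open. The drive is behind it on the left (orange ball near 360,206), and the meter and jar are in front on the right. In the top view the yellow, red and green knobs are at (340,225), (397,190) and (450,232), the lip at (393,258), the lever ball at (180,276), and the drive's top corners at about (178,243), (250,257), (233,333) and (155,317). Next I'll fit the poses.

```bash
cat >> h.py <<'E'
def Rz(a): return R.from_euler('z',a).as_matrix()
def Ry(a): return R.from_euler('y',a).as_matrix()
def coverR(yaw,th): # columns: up-slope, along hinge, out of the cover's face
    return Rz(yaw)@Ry(-(0.45-th))
def cpt(c,name,th=0.):
    x,y,yaw=c[:3]; M=coverR(yaw,th); h=np.array([x,y,0])+Rz(yaw)@[.09,0,.145]
    L={"cover_hinge":(0,0,0),"cover_lip":(-.2125,0,.010),"knob_red_grip":(-.065,0,.049),"knob_yellow_grip":(-.165,.085,.049),"knob_green_grip":(-.165,-.085,.049)}
    if name=="cell": return np.array([x,y,0.])
    return h+M@np.array(L[name])
def dpt(d,name):
    x,y,yaw,lv=d; a=lv-.5
    if name=="drive": return np.array([x,y,0.])
    if name=="lever_tip": return np.array([x,y,0])+Rz(yaw)@[.02+.08*np.sin(a),0,.072+.08*np.cos(a)]
E
cat > fit.py <<'E'
from h import *
import pickle
from scipy.optimize import least_squares
S=pickle.load(open("s0.pkl","rb"))
N=["cell","cover_hinge","cover_lip","knob_red_grip","knob_yellow_grip","knob_green_grip"]
# for each name/cam use nearest of candidates
def res(p,names,f,extra=(),full=False):
    r=[];lab=[]
    for c in S:
        for n in names:
            u=project(S[c],f(p,n))[0]; e=[u-np.array(k[0]) for k in S[c]["det"][n]]
            if e: e=min(e,key=np.linalg.norm); r+=list(e); lab.append((c,n,np.round(e,1).tolist()))
    for P,uv in extra: r+=list(project(S["top"],P(p))[0]-np.array(uv)*.64)
    return lab+[np.round(r[-2*len(extra):],1)] if full else np.array(r)
f=lambda p,n:cpt(p,n,p[3])
pl=[(lambda p,s=s:np.array([p[0],p[1],0])+Rz(p[2])@[-.105,s*.13,.0],uv) for s,uv in((1,(326,305)),(-1,(457,310)))]
best=min((least_squares(res,[.5,0,0,t],args=(N,f,pl),loss="soft_l1",f_scale=3) for t in(.3,.7,1.1)),key=lambda s:s.cost)
print("cell",best.x.round(4),best.cost); [print(l) for l in res(best.x,N,f,pl,True)]
dc=[(lambda p,a=a,b=b:np.array([p[0],p[1],.05])+Rz(p[2])@[a*.075,b*.07,0],uv) for a,b,uv in((1,1,(178,243)),(1,-1,(250,257)),(-1,-1,(233,333)),(-1,1,(155,317)))]
bd=least_squares(res,[.45,.33,-.2,0],args=(["drive","lever_tip"],dpt,dc),loss="soft_l1",f_scale=3)
print("drive",bd.x.round(4),bd.cost,dpt(bd.x,"lever_tip").round(3)); [print(l) for l in res(bd.x,["drive","lever_tip"],dpt,dc,True)]
np.save("cell.npy",best.x); np.save("drive.npy",bd.x)
for n in["cover_hinge","cover_lip","knob_red_grip","knob_yellow_grip","knob_green_grip"]: print(n,f(best.x,n).round(3),cpt(best.x,n).round(3))
E
python3 fit.py
```

```text
cell [ 0.5856 -0.0125 -0.0229  1.0987] 22.54521284561004
('side', 'cell', [2.0, -1.8])
('side', 'cover_hinge', [1.5, -0.2])
('side', 'cover_lip', [-3.2, -0.1])
('side', 'knob_red_grip', [-0.6, 0.1])
('side', 'knob_yellow_grip', [-2.2, -0.3])
('side', 'knob_green_grip', [-0.8, 0.4])
('top', 'cell', [0.3, 1.0])
('top', 'cover_hinge', [-0.3, 0.0])
('top', 'cover_lip', [-1.0, -1.0])
('top', 'knob_red_grip', [2.8, -1.2])
('top', 'knob_yellow_grip', [1.7, -0.1])
('top', 'knob_green_grip', [-0.2, -2.6])
[-0.8  1.4 -0.5  0.2]
drive [ 0.5144  0.3454 -0.1984  0.2295] 18.084493201245547 [0.513 0.346 0.149]
('side', 'drive', [-1.0, 2.7])
('side', 'lever_tip', [0.7, 0.5])
('top', 'drive', [2.4, 0.4])
('top', 'lever_tip', [3.3, 0.8])
[-1.3 -1.1 -1.2 -0.8 -3.1 -0.3 -0.7  0.4]
cover_hinge [ 0.676 -0.015  0.145] [ 0.676 -0.015  0.145]
cover_lip [ 0.512 -0.011  0.281] [ 0.48  -0.01   0.062]
knob_red_grip [ 0.653 -0.014  0.223] [ 0.596 -0.013  0.161]
knob_yellow_grip [0.576 0.073 0.284] [0.508 0.074 0.117]
knob_green_grip [ 0.572 -0.097  0.284] [ 0.504 -0.096  0.117]
```

```bash
cat >> h.py <<'E'
def toolR(approach,yax):
    z=np.array(approach)/np.linalg.norm(approach); y=np.array(yax)-np.dot(yax,z)*z; y/=np.linalg.norm(y)
    return np.c_[np.cross(y,z),y,z]
def pushpose(c,th,gap=0,along=0.):
    M=coverR(c[2],th); tilt=min(.45,max(0,.45-th)); T=Rz(c[2])@Ry(-tilt)
    Q=toolR(-T[:,2],-T[:,1])
    return cpt(c,"cover_lip",th)+M[:,0]*along+T[:,2]*(.019+gap),R2q(Q)
E
cat > close.py <<'E'
from h import *
c=np.load("cell.npy"); print(q2R(status.current_eef_rot()).round(2).tolist())
for th in(1.15,.8,.4,0): p,q=pushpose(c,th,.0); j=kin.ik(p,q); print(th,p.round(3),None if j is None else np.round(j,2))
p,q=pushpose(c,1.15,.08); assert kin.ik(p,q) is not None
manip.grab(10)
p0=np.array(status.current_ee_pos()); p0[2]=.42; manip.movel(p0,speed=.25)
manip.reach(p,q)
f0=np.array(status.current_force()); print("f0",f0.round(1),status.current_clock())
for th in list(np.arange(1.15,.12,-.1))+[.1,.06,.03,.01,0,-.01,-.02,-.03]:
    p,q=pushpose(c,th); manip.movel(p,q,speed=.1 if th>.12 else .04)
    f=np.array(status.current_force())-f0; print(round(th,2),f.round(1))
    if th<.1 and np.linalg.norm(f)>8: break
    if np.linalg.norm(f)>25: break
print(status.current_clock())
for cam in("side","top"):
    s=optics.snapshot(cam); cv2.imwrite(f"pics/{cam}1.png",s["color"])
E
python3 close.py
```

```text
[[-0.92, 0.4, -0.0], [0.4, 0.92, -0.0], [0.0, -0.0, -1.0]]
1.15 [ 0.52  -0.011  0.309] [-0.17 -0.08  1.65 -0.    1.57  1.42]
0.8 [ 0.479 -0.01   0.246] [-0.19 -0.16  1.84 -0.    1.46  1.41]
0.4 [ 0.462 -0.01   0.163] [-0.2  -0.19  2.02  0.01  1.26  1.39]
0 [ 0.472 -0.01   0.079] [-0.27 -0.42  2.43  0.17  0.69  1.21]
f0 [-0.6  0.   0.5] 6.5417
1.15 [0.3 0.3 0.3]
1.05 [0.7 0.6 0.4]
0.95 [ 1.1 -0.4 -0.3]
0.85 [ 0.1 -0.9 -0.3]
0.75 [ 0.9  0.3 -0.5]
0.65 [-0.2 -0.2 -0.6]
0.55 [ 1.   0.2 -0.5]
0.45 [ 0.4  0.1 -0.6]
0.35 [ 0.1 -0.   0.2]
0.25 [0.8 0.1 0.3]
0.15 [ 1.  -0.4 -0. ]
0.1 [ 0.4 -0.3 -0.9]
0.06 [ 0.9  0.7 -0.9]
0.03 [-0.2 -0.1 -0.6]
0.01 [ 0.4 -0.6 -0.3]
0 [ 0.6 -0.5 -0.5]
-0.01 [ 0.7 -0.8  0.4]
-0.02 [ 1.  -0.1 -0.6]
-0.03 [ 0.2  0.9 -0.6]
13.5083
```

```bash
python3 -c "
import cv2,numpy as np
a=cv2.imread('pics/side1.png')[60:300,150:450];b=cv2.imread('pics/top1.png')[80:280,100:400]
cv2.imwrite('pics/c1.png',np.hstack([cv2.resize(a,(400,320),interpolation=2),cv2.resize(b,(400,320),interpolation=2)]))"
```

```text
(no output)
```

View pics/c1.png

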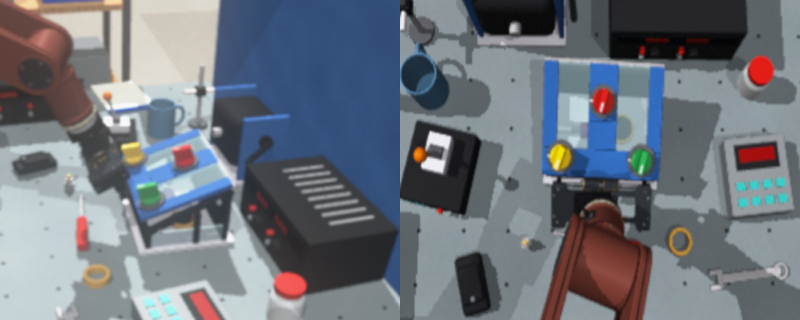

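The cover is now down near shut, with the gripper over the lip. No contact force has shown yet, so I'll press on until the stop gives a clear force.

```bash
python3 - <<'E'
from h import *
c=np.load("cell.npy")
M=coverR(c[2],0); p0,q=pushpose(c,0); n=M[:,2]
print(np.array(status.current_ee_pos()).round(4), pushpose(c,-.03)[0].round(4))
for d in np.arange(.006,.0201,.001):
    manip.movel(p0-n*d,q,speed=.02); manip.sleep(.1)
    f=np.mean([status.current_force() for _ in range(4)],0); print(round(d,3),f.round(1),round(float(f@n),2))
    if f@n>5: break
print(status.current_clock())
E
```

```text
[ 0.4742 -0.01    0.0727] [ 0.4742 -0.01    0.0729]
0.006 [-0.1  0.8  0.5] 0.51
0.007 [ 0.7 -0.2  0.7] 0.29
0.008 [ 0.1 -0.1  1.4] 1.26
0.009 [-0.6 -0.4  0. ] 0.25
0.01 [-0.7  0.1 -0.3] 0.01
0.011 [-0.4 -0.1  0.5] 0.62
0.012 [-0.8 -0.1  0.3] 0.62
0.013 [0.3 0.6 1. ] 0.72
0.014 [-0.4  0.3  0. ] 0.22
0.015 [-0.2 -0.3 -0.6] -0.45
0.016 [-0.3 -0.8  0.3] 0.39
0.017 [0.3 0.1 0.1] -0.05
0.018 [ 0.2 -0.6  0.7] 0.5
0.019 [-1.   0.8  0.5] 0.91
0.02 [-0.8  0.8  0.1] 0.49
18.8583
```

```bash
cat > look.py <<'E'
from h import *
import pickle,sys
from scipy.optimize import least_squares
tag=sys.argv[1]; c=np.load("cell.npy"); S={}
N=["cover_hinge","cover_lip","knob_red_grip","knob_yellow_grip","knob_green_grip"]
for cam in("side","top"):
    s=optics.snapshot(cam); S[cam]=s; cv2.imwrite(f"pics/{cam}{tag}.png",s["color"])
    s["det"]={n:[(list(d["pixel"]),d["score"]) for d in optics.tip_of(n,cam)[:3] if d["score"]>.15] for n in N+["cell"]}
pickle.dump(S,open(f"s{tag}.pkl","wb"))
S0=pickle.load(open("s0.pkl","rb"))
def res(p,full=False):
    r=[];lab=[]
    for SS,th in((S,p[3]),(S0,p[4])):
      for cam in SS:
        for n in N+["cell"]:
            u=project(SS[cam],cpt(p,n,th))[0]; e=[u-np.array(k[0]) for k in SS[cam]["det"][n]]
            if e: e=min(e,key=np.linalg.norm); r+=list(e); lab.append((cam,n,np.round(e,1).tolist()))
    return lab if full else np.array(r)
b=least_squares(res,[*c[:3],.1,1.1],loss="soft_l1",f_scale=3)
print(b.x.round(4),b.cost); [print(l) for l in res(b.x,True)]
np.save("cell2.npy",b.x)
E
python3 - <<'E'
from h import *
c=np.load("cell.npy"); q=status.current_eef_rot(); p=np.array(status.current_ee_pos())
x=Rz(c[2])[:,0]
manip.movel(p-x*.03,speed=.1); manip.movel(p-x*.06+[0,0,.12],speed=.2)
manip.movel([.35,.25,.42],speed=.3)
print(status.current_clock())
E
python3 look.py 2
python3 -c "
import cv2,numpy as np
a=cv2.imread('pics/side2.png')[100:250,220:370];b=cv2.imread('pics/top2.png')[100:220,180:300]
cv2.imwrite('pics/c2.png',np.hstack([cv2.resize(a,(400,400),interpolation=2),cv2.resize(b,(400,400),interpolation=2)]))"
```

```text
21.425
[ 0.588  -0.0122 -0.0272  0.084   1.0862] 61.87746456791868
('side', 'cover_hinge', [-0.4, -1.5])
('side', 'cover_lip', [-0.2, -1.9])
('side', 'knob_red_grip', [-2.3, 3.0])
('side', 'knob_yellow_grip', [-1.3, 0.2])
('side', 'knob_green_grip', [-2.5, 0.1])
('side', 'cell', [0.1, 2.7])
('top', 'cover_hinge', [-1.8, -1.6])
('top', 'cover_lip', [-1.7, -1.6])
('top', 'knob_red_grip', [0.1, -2.2])
('top', 'knob_yellow_grip', [3.2, 2.8])
('top', 'knob_green_grip', [-1.4, -0.1])
('top', 'cell', [1.8, 3.6])
('side', 'cover_hinge', [2.3, -0.3])
('side', 'cover_lip', [-3.0, 0.4])
('side', 'knob_red_grip', [-0.2, 0.1])
('side', 'knob_yellow_grip', [-1.9, 0.0])
('side', 'knob_green_grip', [-0.7, 0.8])
('side', 'cell', [2.7, -1.9])
('top', 'cover_hinge', [-0.3, -0.8])
('top', 'cover_lip', [-1.3, -1.1])
('top', 'knob_red_grip', [2.7, -1.7])
('top', 'knob_yellow_grip', [1.6, -0.4])
('top', 'knob_green_grip', [-0.5, -2.6])
('top', 'cell', [0.2, 0.2])
```

View pics/c2.png

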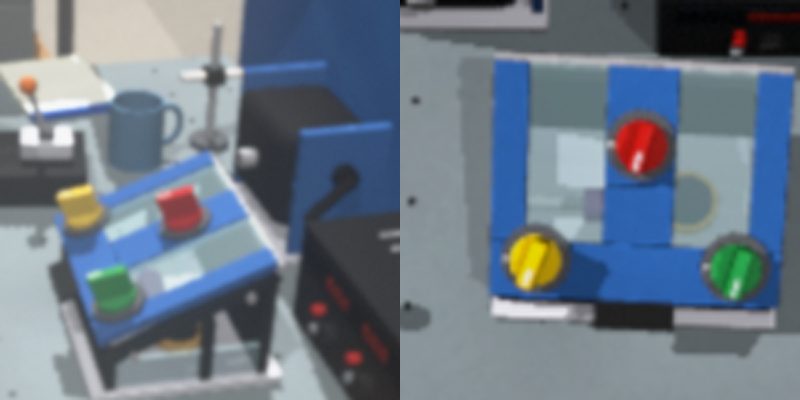

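The cover is nearly shut. The pointers face the robot and the home ticks are at the left (+y) of each knob, as expected for a quarter turn clockwise. I'll overlay the model to read how far the cover is still open and where the lip lies.

```bash
cat > ov.py <<'E'
from h import *
import pickle,sys
S=pickle.load(open(f"s{sys.argv[1]}.pkl","rb")); c=np.load("cell2.npy"); out=[]
for cam,(r0,r1,c0,c1) in (("side",(120,240,225,345)),("top",(105,210,195,300))):
    im=cv2.resize(S[cam]["color"][r0:r1,c0:c1],(400,400),interpolation=cv2.INTER_CUBIC); k=400/(r1-r0)
    for th,col in((0,(0,255,255)),(.08,(255,0,255))):
        M=coverR(c[2],th); h=np.array([c[0],c[1],0])+Rz(c[2])@[.09,0,.145]
        for P in([(0,.125,.012),(0,-.125,.012),(-.2,-.125,.012),(-.2,.125,.012)],[(-.2,.035,.01),(-.2265,.035,.01),(-.2265,-.035,.01),(-.2,-.035,.01)]):
            u=((project(S[cam],h+np.array(P)@M.T)+.5-[c0,r0])*k).astype(int); cv2.polylines(im,[u],True,col,1)
    out.append(im)
cv2.imwrite(f"pics/ov{sys.argv[1]}.png",np.hstack(out))
E
python3 ov.py 2
```

```text
(no output)
```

View pics/ov2.png

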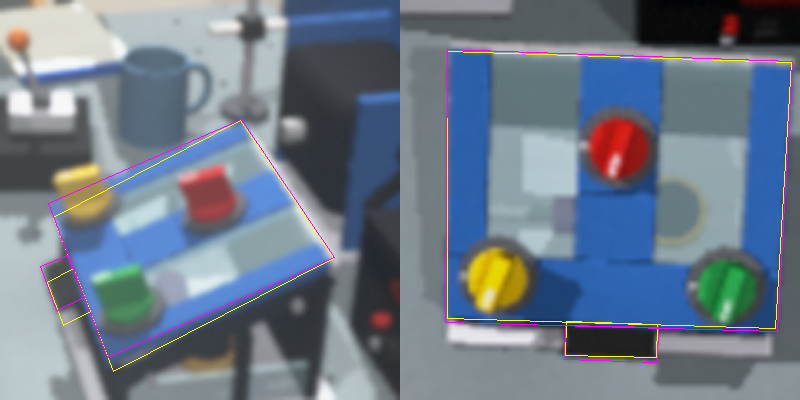

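```bash
python3 - <<'E'
import pickle,cv2
S=pickle.load(open("s2.pkl","rb"))
for c in S: S[c]["color"]=cv2.imread(f"pics/{c}1.png")
pickle.dump(S,open("s1.pkl","wb"))
E
sed -i 's/if False//' ov.py; python3 ov.py 1
```

```text
(no output)
```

View pics/ov1.png

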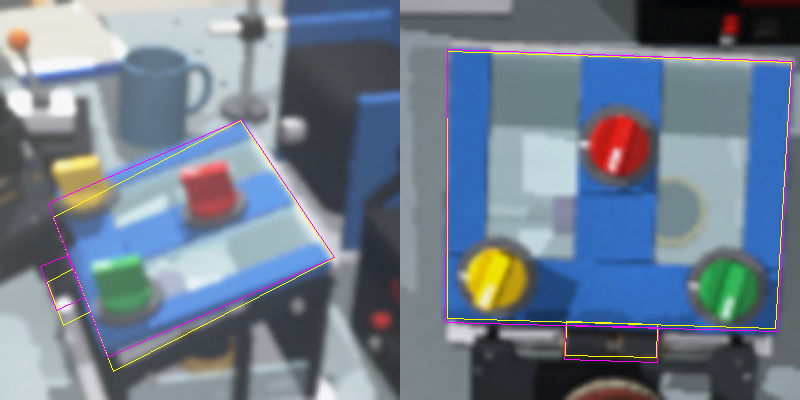

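```bash
python3 - <<'E'
from h import *
c=np.load("cell2.npy"); print("w",status.current_gripper_width(),status.current_clock())
n=coverR(c[2],0)[:,2]; p0,q=pushpose(c,0,0,.014)
manip.reach(p0+n*.06,q); manip.sleep(.2)
f0=np.mean([status.current_force() for _ in range(10)],0); print(f0.round(2))
for d in [.03,.02,.016,.012,.008,.006,.004,.003,.002,.001,0,-.001,-.002,-.003,-.004,-.005,-.006,-.008]:
    manip.movel(p0+n*d,q,speed=.04)
    f=np.mean([status.current_force() for _ in range(10)],0)-f0; e=(np.array(status.current_ee_pos())-p0)@n
    print(d,round(float(e),4),f.round(1),round(float(f@n),2))
    if f@n>5: break
print(status.current_clock())
E
python3 look.py 3 | head -1; python3 ov.py 3
```

```text
w 0.0006926926528164447 22.125
[-0.52 -0.29  0.58]
0.03 0.0301 [ 0.7  0.2 -0.4] -0.7
0.02 0.0197 [0. 0. 1.] 0.91
0.016 0.0158 [ 0.7  1.  -0.9] -1.12
0.012 0.0118 [ 0.4  0.9 -0.7] -0.78
0.008 0.0077 [-0.1 -0.6  0.2] 0.22
0.006 0.0059 [ 0.9 -0.2 -0.7] -1.02
0.004 0.0039 [ 0.8  0.6 -0.7] -0.97
0.003 0.003 [ 1.6  0.3 -0.2] -0.89
0.002 0.002 [ 1.1  1.  -1. ] -1.33
0.001 0.0009 [ 0.1 -0.5  0.5] 0.45
0 -0.0001 [ 0.4  1.2 -0.8] -0.88
-0.001 -0.0011 [ 0.   0.5 -0.1] -0.12
-0.002 -0.0021 [-0.2 -0.  -0.4] -0.25
-0.003 -0.003 [-0.3  1.1 -1. ] -0.76
-0.004 -0.0041 [-0.3 -0.3 -0.8] -0.61
-0.005 -0.0051 [ 0.1  0.4 -0.7] -0.64
-0.006 -0.0061 [ 0.9 -0.1 -1. ] -1.28
-0.008 -0.0081 [-0.   0.5 -0.5] -0.45
29.1
[ 0.5873 -0.0121 -0.0377  0.0706  1.0892] 42.490849634757716
```

View pics/ov3.png

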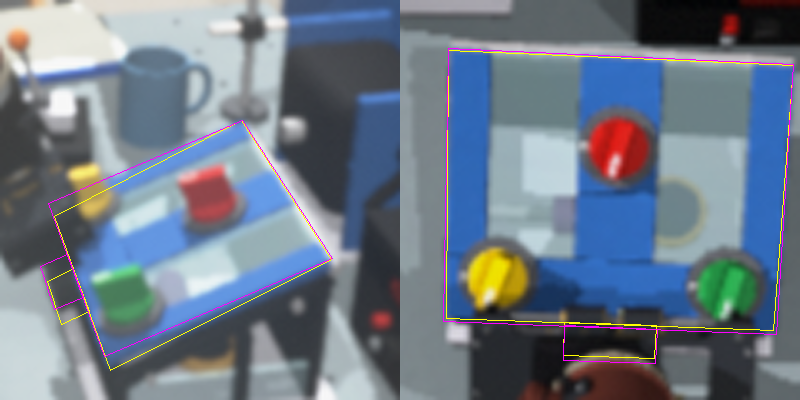

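```bash
python3 - <<'E'
from h import *
import pickle
S=pickle.load(open("s3.pkl","rb"))
p=np.array(status.current_ee_pos()); Rm=q2R(status.current_eef_rot()); print(p.round(4),Rm.round(2).tolist(),status.current_gripper_width())
for k in(-.051,0,.019):
    P=p+Rm[:,2]*k
    for cam,(r0,c0,s,o) in(("side",(120,225,400/120,0)),("top",(105,195,400/105,400))):
        u=(project(S[cam],P)[0]-[c0,r0])*s+[o,0]; print(k,P.round(3),cam,u.round())
E
```

```text
[ 0.4902 -0.0095  0.0776] [[0.9, -0.03, 0.43], [-0.02, -1.0, -0.01], [0.44, 0.0, -0.9]] 0.0007181489930596295
-0.051 [ 0.468 -0.009  0.124] side [ 52. 236.]
-0.051 [ 0.468 -0.009  0.124] top [610. 341.]
0 [ 0.49  -0.01   0.078] side [ 77. 278.]
0 [ 0.49  -0.01   0.078] top [610. 323.]
0.019 [ 0.498 -0.01   0.06 ] side [ 86. 294.]
0.019 [ 0.498 -0.01   0.06 ] top [610. 317.]
```

```bash
python3 -c "
import cv2,numpy as np
a=cv2.imread('pics/side3.png')[100:250,150:350];cv2.imwrite('pics/c3.png',cv2.resize(a,(800,600),interpolation=2))"
```

```text
(no output)
```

View pics/c3.png

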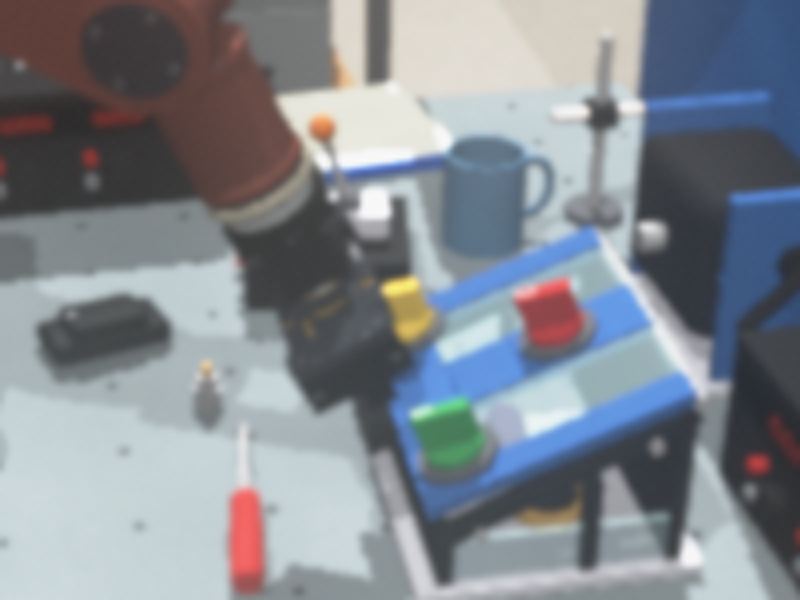

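The picture shows the cover still about 0.08 rad open, and the fingertips seem to have slid off its front edge. I'll press further up-slope on the blue middle bar between the yellow and green knobs, where they cannot slip off.

```bash
cp cell2.npy cell.npy; python3 - <<'E'
from h import *
c=np.load("cell2.npy")
n=coverR(c[2],0)[:,2]; p0,q=pushpose(c,0,.002,.045)
t0=np.array(status.current_tau())
manip.movel(np.array(status.current_ee_pos())+n*.07,speed=.2); print("dtau lift",(np.array(status.current_tau())-t0).round(2))
manip.movel(p0+n*.05,q,speed=.2)
f0=np.mean([status.current_force() for _ in range(10)],0)
for d in [.024,.018,.014,.01,.008,.006,.004,.002,.001,0,-.001,-.002,-.003]:
    manip.movel(p0+n*d,q,speed=.05)
    f=np.mean([status.current_force() for _ in range(10)],0)-f0; e=(np.array(status.current_ee_pos())-p0)@n
    print(d,round(float(e),4),f.round(1),round(float(f@n),2))
    if f@n>6: break
print(status.current_clock())
manip.movel(p0+n*.06,q,speed=.2)
E
python3 look.py 4 | head -12
```

```text
dtau lift [-0.    4.77 -4.85  0.1  -0.    0.01]
0.024 0.0239 [ 2.2 -0.  -1.1] -1.98
0.018 0.0178 [ 1.4 -0.6  0.1] -0.48
0.014 0.0138 [ 1.1 -0.5  1.2] 0.59
0.01 0.0097 [0.3 0.2 0.7] 0.46
0.008 0.0079 [ 0.9 -0.3 -0.6] -0.95
0.006 0.0059 [0.9 0.9 1.4] 0.88
0.004 0.0039 [ 1.4 -0.4  0.5] -0.15
0.002 0.0019 [ 1.3 -0.6  1. ] 0.3
0.001 0.0009 [0.2 0.7 0.5] 0.37
0 -0.0001 [ 1.  -0.5  0.2] -0.22
-0.001 -0.0011 [ 1.4 -0.7  0.6] -0.1
-0.002 -0.0021 [ 0.7 -0.5  0.6] 0.22
-0.003 -0.0031 [0.4 0.4 0.9] 0.65
34.2917
[ 0.5884 -0.0115 -0.0475  0.0805  1.0832] 39.46184044277648
('side', 'cover_hinge', [-1.6, -1.5])
('side', 'cover_lip', [-1.7, 0.8])
('side', 'knob_yellow_grip', [-0.1, 0.7])
('side', 'knob_green_grip', [1.2, -1.7])
('side', 'cell', [-1.8, 0.7])
('top', 'cover_hinge', [-1.2, -1.1])
('top', 'knob_red_grip', [1.3, 0.8])
('top', 'knob_yellow_grip', [0.6, 1.2])
('top', 'knob_green_grip', [-0.6, 0.0])
('top', 'cell', [1.5, 1.5])
('side', 'cover_hinge', [2.5, -0.1])
```

```bash
python3 - <<'E'
from h import *
import pickle
S=pickle.load(open("s4.pkl","rb"))
p=np.array(status.current_ee_pos()); Rm=q2R(status.current_eef_rot()); o=[]
print(p.round(4),status.current_clock())
c=np.load("cell2.npy"); c[2]=-.027; c[:2]=.588,-.0122
for cam,(r0,c0,w) in(("side",(100,210,150)),("top",(90,185,130))):
    im=cv2.resize(S[cam]["color"][r0:r0+w,c0:c0+w],(400,400) if cam=="top" else (400,400),interpolation=2);k=400/w
    for kk,col in((-.051,(0,255,0)),(0,(0,255,255)),(.019,(255,0,255))):
        u=((project(S[cam],p+Rm[:,2]*kk)[0]+.5-[c0,r0])*k).astype(int); cv2.circle(im,tuple(int(v) for v in u),3,col,1)
    for th,col in((0,(0,255,255)),(.1,(255,0,255))):
        M=coverR(c[2],th); h=np.array([c[0],c[1],0])+Rz(c[2])@[.09,0,.145]
        u=((project(S[cam],h+np.array([(0,.125,.012),(0,-.125,.012),(-.2,-.125,.012),(-.2,.125,.012)])@M.T)+.5-[c0,r0])*k).astype(int); cv2.polylines(im,[u],True,col,1)
    o.append(im)
cv2.imwrite("pics/v4.png",np.hstack(o))
E
```

```text
[ 0.487  -0.0083  0.1541] 35.4583
```

View pics/v4.png

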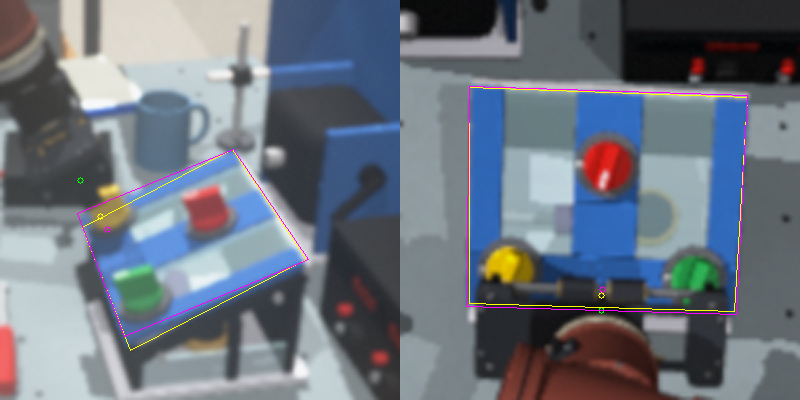

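Both views suggest the fingertips sit higher than the readings say: the gripper shows about 20 mm up its axis from where it is predicted. I'll settle it by contact, pressing deeper at the same spot under force guard and using the depth at which the stop is felt as a tool offset.

```bash
python3 - <<'E'
from h import *
c=np.load("cell2.npy"); c[:3]=.588,-.0122,-.027; np.save("cell.npy",c)
n=coverR(c[2],0)[:,2]; p0,q=pushpose(c,0,.002,.045)
f0=np.mean([status.current_force() for _ in range(10)],0)
manip.movel(p0-n*.002,q,speed=.2)
for d in np.arange(-.004,-.046,-.002):
    manip.movel(p0+n*d,q,speed=.06)
    f=np.mean([status.current_force() for _ in range(10)],0)-f0
    print(round(d,3),round(float(f@n),2),end="; ")
    if f@n>6: break
print(f.round(1),status.current_clock())
for cam in("top","side"): s=optics.snapshot(cam); cv2.imwrite(f"pics/{cam}5.png",s["color"])
# did the cover move since picture 4/2?
for cam in("top","side"):
    b=cv2.imread(f"pics/{cam}5.png",0).astype(np.float32)
    for t in"124":
        a=cv2.imread(f"pics/{cam}{t}.png",0).astype(np.float32)
        w=(slice(165,190),slice(272,305)) if cam=="side" else (slice(130,160),slice(235,270))
        print(cam,t,np.round(cv2.phaseCorrelate(a[w].copy(),b[w].copy(),cv2.createHanningWindow((a[w].shape[1],a[w].shape[0]),cv2.CV_32F)),2).tolist() if 0 else cv2.phaseCorrelate(a[w].copy(),b[w].copy()))
E
```

```text
-0.004 -0.06; -0.006 -0.54; -0.008 -0.26; -0.01 -0.17; -0.012 -0.41; -0.014 0.38; -0.016 -0.28; -0.018 -0.15; -0.02 -0.41; -0.022 -0.84; -0.024 -0.21; -0.026 -0.55; -0.028 -0.96; -0.03 0.24; -0.032 0.15; -0.034 -1.0; -0.036 0.36; -0.038 33.08; [-22.5   0.7  25.8] 40.4167
top 1 ((0.349724354201868, 0.8095737379730146), 0.8362520866923862)
top 2 ((0.148687961081702, 0.4021912744572731), 0.9192726634166859)
top 4 ((0.17353685134168728, 0.351550996994181), 0.9160305142402649)
side 1 ((0.20867632901910937, 1.820984528247834), 0.42478314399719236)
side 2 ((-0.21284528282184922, 1.6019138617684252), 0.7683515702353584)
side 4 ((-0.1424158699514635, 1.5601969145440595), 0.7873053386476305)
```

```bash
python3 - <<'E'
from h import *
import pickle
S=pickle.load(open("s0.pkl","rb")); s=S["side"]
for k in(-.051,-.018,.019): print(k,(project(s,[.247,.574,.204-k])[0]*800/512).round(1))
q=status.current_eef_rot(); Rm=q2R(q); p=np.array(status.current_ee_pos()); print(status.current_joint_positions())
T=pickle.load(open("s2.pkl","rb")); 
for cam in("side","top"): print(cam,[(k,project(T[cam],p+Rm[:,2]*k)[0].round(1).tolist()) for k in(-.088,-.051,-.018,.019)])
# knob angles from pointers, cover at ~0.08 in s2
c=np.load("cell.npy"); im=T["top"]["color"].astype(int)
for n,dx,dy in(("red",-.065,0),("yellow",-.165,.085),("green",-.165,-.085)):
    M=coverR(c[2],.08); h=np.array([c[0],c[1],0])+Rz(c[2])@[.09,0,.145]
    # bar hypothesis score: pixels inside bar-top quad by saturation/brightness, pointer white on -x half
    best=[]
    from itertools import product
    for v,ox,oy in product(np.arange(-.3,1.2,.05),np.arange(-2,2.1,.5),np.arange(-2,2.1,.5)):
        X=np.cos(v)*np.array([1,0])-np.sin(v)*np.array([0,1]); Y=np.array([-X[1],X[0]])
        g=[(a,b) for a in np.linspace(-.026,.026,27) for b in np.linspace(-.012,.012,13)]
        P=np.array([h+M@np.r_[np.array([dx,dy])+a*X+b*Y,.056] for a,b in g])
        u=project(T["top"],P)+[ox,oy]
        val=cv2.remap(T["top"]["color"].astype(np.float32),u[:,0].astype(np.float32)[None],u[:,1].astype(np.float32)[None],cv2.INTER_LINEAR)[0]
        br=val.max(1); ga=np.array(g); ins=(abs(ga[:,0])<.021)&(abs(ga[:,1])<.007)
        wp=ins&(ga[:,0]<-.004)&(abs(ga[:,1])<.003); op=ins&(ga[:,0]>.004)
        best.append((br[ins].mean()-br[~ins].mean()+.5*(val.min(1)[wp].mean()-val.min(1)[op].mean()),round(v,2),ox,oy))
    best.sort(reverse=True); print(n,[(round(float(b[0]),1),)+tuple(map(float,b[1:])) for b in best[:4]])
E
```

```text
-0.051 [233.5 138.4]
-0.018 [234.7 151.5]
0.019 [236.1 165.8]
[-0.22934939 -0.19735986  2.29925796  0.15430087  0.60457038  1.25966341]
side [(-0.088, [248.9, 183.2]), (-0.051, [254.1, 192.6]), (-0.018, [258.7, 200.8]), (0.019, [263.6, 209.6])]
top [(-0.088, [250.6, 184.3]), (-0.051, [250.5, 181.2]), (-0.018, [250.5, 178.6]), (0.019, [250.5, 175.8])]
red [(113.3, 0.2, 0.0, 0.0), (113.0, 0.25, 0.0, 0.0), (111.2, 0.25, 0.0, 0.5), (110.8, 0.3, 0.5, 0.0)]
yellow [(120.1, 0.25, -0.5, -1.0), (119.9, 0.3, -0.5, -1.0), (119.8, 0.25, -0.5, -1.5), (118.9, 0.2, -0.5, -1.5)]
green [(87.8, 0.25, -0.5, 0.5), (87.0, 0.2, -0.5, 0.0), (87.0, 0.25, -0.5, 0.0), (86.7, 0.3, -0.5, 0.5)]
```

```bash
python3 -c "
import cv2,numpy as np
a=cv2.imread('pics/side5.png')[90:240,200:350];b=cv2.imread('pics/side0.png')[80:200,160:320]
cv2.imwrite('pics/c5.png',np.hstack([cv2.resize(a,(400,400),interpolation=2),cv2.resize(b,(400,300),interpolation=2)[:, :].repeat(1,0) if 0 else cv2.resize(b,(400,400),interpolation=2)]))"
```

```text
(no output)
```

View pics/c5.png

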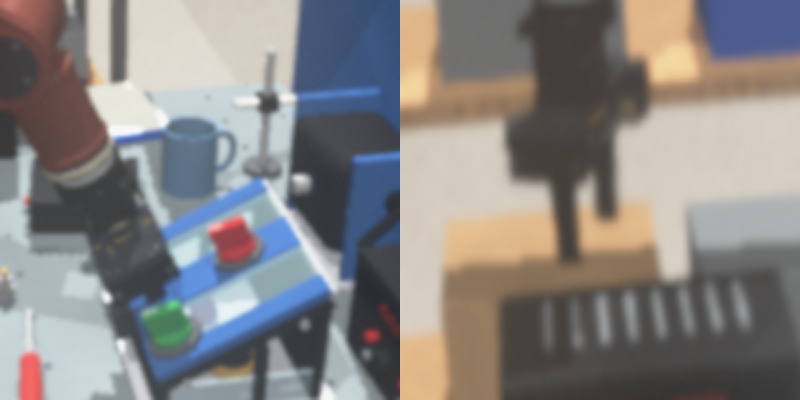

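Calibrated: at the start pose the fingertips also appear 37 mm short of the nominal tip, which matches the contact depth. The true TCP is therefore about 37 mm behind the reported one along the tool axis. The stop gave a firm 33 N, so the cover is shut, and the knobs stand at about 0.25 rad. Next, the red knob.

```bash
cat > knob.py <<'E'
from h import *
X=.037
def knob(name,v0=.25,go=True):
    c=np.load("cell.npy"); M=coverR(c[2],0); g=cpt(c,f"knob_{name}_grip")
    def pose(v,up,s):
        bar=np.cos(v)*M[:,0]-np.sin(v)*M[:,1]; z=-M[:,2]
        return g+M[:,2]*up+z*X, R2q(toolR(z,s*np.cross(M[:,2],bar)))
    for s in(1,-1):
        a,b,d,hv=[kin.ik(*pose(v,up,s)) for v,up in((v0,.001),(v0+.2,.001),(1.61,.001),(v0,.055))]
        if a is None or b is None or hv is None: continue
        a=np.array(a); sg=np.sign(np.angle(np.exp(1j*(b[5]-a[5])))); e=a.copy(); e[5]+=sg*(1.61-v0)
        print(name,s,a.round(2),"end j6",e[5].round(2))
        if abs(e[5])<2.66 and abs(hv[5])<2.66: break
    else: raise SystemExit("no ik")
    if not go: return
    manip.goto_joints(hv); manip.movel(*pose(v0,.001,s),speed=.15)
    manip.grab(15); w=status.current_gripper_width()
    q=np.array(status.current_joint_positions()); e=q.copy(); e[5]+=sg*(1.61-v0)
    manip.goto_joints(e); print("w",round(w,4),"M",np.round(status.current_moment(),2),"F",np.round(status.current_force(),1))
    manip.gripper_open(); manip.movel(np.array(status.current_ee_pos())+M[:,2]*.055,speed=.25)
    print(name,"t",status.current_clock())
E
python3 - <<'E'
from knob import *
c=np.load("cell.npy"); n=coverR(c[2],0)[:,2]
manip.movel(np.array(status.current_ee_pos())+n*.07,speed=.25); manip.gripper_open(); print(status.current_clock())
for k in("yellow","green"): knob(k,go=False)
knob("red")
E
```

```text
42.4667
yellow 1 [ 0.   -0.22  2.28 -0.02  0.63 -1.28] end j6 0.08
green 1 [-0.46 -0.23  2.28  0.29  0.69 -1.94] end j6 -0.58
red 1 [-0.19 -0.07  2.06  0.11  0.72 -1.55] end j6 -0.19
w 0.014 M [-0.93  0.75 -0.06] F [-3.3 -3.9  1.4]
red t 49.4917
```

```bash
sed -i 's/(v0,.055)/(v0,.042)/; s/M\[:,2\]\*.055,speed=.25/M[:,2]*.042,speed=.35/; s/s),speed=.15/s),speed=.25/' knob.py
python3 - <<'E'
from knob import *
import pickle
knob("yellow"); knob("green")
s=optics.snapshot("top"); cv2.imwrite("pics/top6.png",s["color"]); print([(d["pixel"],d["score"]) for d in optics.tip_of("lever_tip","top")[:2]])
s2=optics.snapshot("side"); cv2.imwrite("pics/side6.png",s2["color"]); print([(d["pixel"],d["score"]) for d in optics.tip_of("lever_tip","side")[:2]])
pickle.dump({"top":s,"side":s2},open("s6.pkl","wb"))
d=np.load("drive.npy"); print([project(x,dpt(d,"lever_tip"))[0].round(1) for x in(s,s2)],status.current_clock(),np.round(status.current_joint_positions(),2))
B=Rz(d[2])
for sy in(1,-1):
    Q=R2q(toolR([0,0,-1],sy*B[:,1])); P=np.array([d[0],d[1],0])+B@[-.065,0,.144]; print(kin.ik(P-[0,0,.037],Q),kin.ik(P+B@[.115,0,-.037],Q))
# orange ball in both pictures
for cam,x in(("top",s),("side",s2)):
    hsv=cv2.cvtColor(x["color"],cv2.COLOR_BGR2HSV); m=cv2.inRange(hsv,(5,170,120),(14,255,255)); n,l,st,ce=cv2.connectedComponentsWithStats(m)
    print(cam,[(ce[i].round(1).tolist(),int(st[i,4])) for i in range(1,n) if st[i,4]>8])
E
```

```text
yellow 1 [ 0.   -0.22  2.28 -0.02  0.63 -1.28] end j6 0.08
w 0.0142 M [ 0.68 -0.35  0.67] F [ 6.8  5.6 -4.6]
yellow t 54.85
green 1 [-0.46 -0.23  2.28  0.29  0.69 -1.94] end j6 -0.58
w 0.0137 M [-1.19  1.75 -0.2 ] F [-11.8  -6.2   4.3]
green t 60.9333
[([111.8, 174.9], 0.66)]
[([247.6, 175.6], 0.63)]
[array([116.9, 175.8]), array([231. , 132.2])] 61.1333 [-0.48 -0.35  2.3   0.27  0.8  -0.56]
[ 5.34518407e-01  1.92588824e-01  1.74885359e+00 -4.44089210e-16
  1.20015023e+00 -8.37924046e-01] [ 4.16910780e-01  3.72256988e-01  1.52773345e+00 -4.44089210e-16
  1.24160222e+00 -9.55531673e-01]
[ 5.34518407e-01  1.92588824e-01  1.74885359e+00 -4.44089210e-16
  1.20015023e+00  2.30366861e+00] [ 4.16910780e-01  3.72256988e-01  1.52773345e+00 -4.44089210e-16
  1.24160222e+00  2.18606098e+00]
top [([114.8, 176.2], 48)]
side []
```

```bash
python3 - <<'E'
from h import *
d=np.load("drive.npy"); B=Rz(d[2]); Q=R2q(toolR([0,0,-1],B[:,1]))
P=lambda x,z=.146:np.array([d[0],d[1],0])+B@[x,.004,z-.037]
manip.movel(np.array(status.current_ee_pos())+[0,0,.08],speed=.4)
manip.reach(P(-.06),Q); manip.grab(10); print(status.current_clock())
f0=np.mean([status.current_force() for _ in range(5)],0)
manip.movel(P(.028),Q,speed=.15)
for x in np.arange(.0305,.062,.0025):
    manip.movel(P(x),Q,speed=.06); f=(np.mean([status.current_force() for _ in range(5)],0)-f0)@B[:,0]; print(round(x,4),round(float(f),1),end="; ")
    if f<-6 or status.current_clock()>69.3: break
manip.sleep(.1); print(status.current_clock())
manip.movel(P(x-.04),Q,speed=.2); print(status.current_clock())
E
```

```text
64.7083
0.0305 -0.4; 0.033 -1.6; 0.0355 -2.5; 0.038 -9.8; 66.5417
66.8917
```

```bash
python3 -c "
from rig import manip,status
print(manip.sign_off(),status.current_clock())"
```

```text
the job is handed in; nothing more can be done
the job is handed in; nothing more can be done
```

Job handed in at about 67 s of 72 s: the cover was pressed to its stop, red, yellow and green were gripped and turned past 1.57 rad in that order, and the lever was pushed back until its stop was felt; the final knob, cover and lever positions were not re-checked by camera, and I have no verdict.

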